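# Snug the lid of a tool canister in its bottle cage

## Robot

A 7-joint arm with a two-finger parallel gripper is mounted at the origin on the work surface. World frame = base frame: x ahead of the robot, y to its left, z up, the work surface at z = 0. Lengths are in m, angles in rad, forces in N, time in s.
With the tool pointing down it reaches from about 0.35 to 0.775 m from the base axis. Payload 3.1 kg.
Tool frame: the origin (TCP) lies midway between the tips of the shut fingers; the grasp point (between the pads) lies 19 mm behind it; y points along the fingers, z is the direction in which the jaws open and shut, and the axes are right-handed (so a half turn about y gives the same grasp; the last joint's range is limited). The gripper opens to 85 mm and grips with 20 to 120 N. Pads are 22 mm wide; open, the fingers measure 114 mm over their backs; the gripper's body (76 mm by 85 mm) begins 54 mm behind the grasp point. The pads swing forward as they close: fully open they stand 13 mm farther back than shut.
Start: joints at [1.263, 0.311, 0.014, 1.512, -0.004, 1.319, -0.027], TCP at [0.145, -0.531, 0.231] pointing down, gripper open.
Joint ranges: [-2.7, 2.7], [-0.3, 1.91], [-1.27, 1.3], [0.12, 2.57], [-1.44, 4.58], [0.2, 2.03], [-3.05, 3.05]. Speed limits (rad/s): [2.79, 2.79, 3.14, 3.14, 3.14, 3.14, 3.14].

## Interface

Orientations are given as a rotation vector (axis times angle).
In Python, from plant import state, grab_frame, finish_job gives the robot as it stands. The module is installed in compiled form; this text tells all that it offers.
- The arm moves only by the tool step_arm, never from a script. Its argument "series" is one flat list of numbers, 6 for each row, row after row: the shift along the tool's x, y, z in cm, then the turn, a rotation vector about the tool's x, y, z in rad. In form: [x, y, z, rx, ry, rz, x, y, z, rx, ry, rz, ...]. A call has 1 to 5 rows; each row is the pose to reach, as a shift and turn from the pose commanded when the call began, along the tool's axes at that moment; what a row does not reach only later rows make up. A row lasts 1/10 s, in which the tool goes at most 50 mm and 8.59 degrees, less where a joint would pass 70% of its speed; a pose out of reach is approached as far as the arm can. A call with a gripper value outside its range is refused whole. "grip" is the closure, from 0 (fully open) to 1 (shut), set as the call begins (left out, the last holds). The fingers move at their own pace and stop on an object; the grip force is fixed at half the most. Time passes only in rows, so rows that repeat a pose let the fingers close. It gives the time, the measured TCP pose, the force and the opening at its end, in the units of the state.
- state(): the state, without advancing time (a new reading comes with each control period).
- grab_frame(name): name is "scene" or "top"; returns a dict with "frame" (480x640x3 uint8, red, green, blue), "camera_matrix" (3x3 intrinsics, pixels), "position" and "orientation" of the camera in the world. Camera axes: x right, y up, looking along -z (the intrinsics and any distortion apply to the point x, -y, -z); pixel columns grow to the right and rows downward; lengths in m; the calibration is good to about 2 mm. A picture is of the moment at which its call begins. There is no depth.
- finish_job(): hands the job in, once; it reports no verdict.
The state is a dict: "time_s": time; "q": joint angles; "joint_vel": joint speeds; "joint_torque": joint torques, N m; "position": TCP position; "eef_rot": TCP orientation; "contact_force": force on the tool from outside, world axes, zero at the start; "ft_torque": the same for the moment, N m; "opening": finger opening in m.
Only numpy, scipy, OpenCV 4.12 (cv2) and the standard library are available. Lean on these libraries where they do the work, as an engineer would, in place of code of your own. Each camera call takes 0.05 s, during which the arm holds its last target.

## Task

The lid of the grey tool canister in the blue bottle cage is loose. Screw the black lid down clockwise, regrasping as needed, until the torque rises to a firm snug, about 0.45 N m, and stop there without overtightening; then let go. Leave the pedal wrench, the reflector and the handlebar grip lying where they are.

Things in the scene. Friction and masses are not known exactly. Their poses are not given: they have to be found in the camera images.
- holder: Fixed plywood foot board, 190 x 130 x 18 mm, with a leaning stub of dark tube (32 mm thick) that carries the blue bottle cage with the canister. Origin: on the bench below the canister's base centre. The tube is on the canister's far side, its axis 58 mm from the canister's axis, and ends 90 mm up the canister, well below the lid: the space around the lid is free.
- canister: Grey plastic canister, 72 mm across, 123 mm to the top of its sloping shoulder, 169 mm with the lid. Held in the cage: it cannot turn or lift. Origin: centre of its underside, 50 mm above the bench. Its z axis is its long axis, from base to lid; it leans 0.35 rad (20 degrees) from upright towards the holder's -x side, that is roughly towards the robot.
- lid: Round black ribbed screw lid, 60 mm across, 34 mm tall, white stripe on its flat top. Origin: centre of its lower rim, 134.5 mm up the canister's axis; z out of its top, x along the stripe. Already on its thread, cannot come off; tightens clockwise seen looking down on its top. The thread is so fine that its height does not change. A narrower neck leaves 11 mm free below the rim.
- lid_grip (a point): Point on the lid's axis, 19 mm above its lower rim and 15 mm below its top, a good height for the fingers. At the start the lid is 1.8 to 3.6 rad short of touching its seal; how far cannot be seen. Until then it turns with about 0.06 N m. Past touching, the seal pushes back with 1 N m per rad; while the lid is turning, friction adds 0.25 N m to that. Same axes as the lid.
- seal (a joint): Squeeze (m) of the orange seal ring under the lid: 0 until the lid touches it, then 2.5 mm per rad of lid. Snug: felt torque 0.4 to 0.5 N m, turning or held; overtight from 0.75 rad (1.9 mm) past touching. Readings are as noisy as that, so feel the torque. When released, the lid springs back to about 0.2 rad (0.5 mm) past touching and friction keeps it there.
- pedal_wrench: Steel wrench 240 mm long, lying flat and crosswise (along y) on the bench to the robot's right; bystander. Origin: underside of its middle.
- reflector: Orange plastic rear reflector, 85 x 45 x 14 mm, with a small black bracket stub on it to 26 mm high, lying on the bench near the robot, to its left or right; bystander. Origin: centre of its underside.
- bar_grip: Grey silicone handlebar grip, 130 mm long, 33 mm thick, lying on the bench near the robot, to its left or right; bystander. Origin: centre of its underside, x along its length.
- key_tray: Plywood tray of stainless hex keys, 200 x 170 x 35 mm, fixed to the bench on the robot's left. Origin: centre of its underside.
Things that resemble listed ones, but are neither listed nor needed, are in the scene too. There is more than one size of the holder; the one meant has the size given above.

How it is judged:
At the end, for the whole second after the job is handed in: The seal is squeezed between 0.25 mm and 1.9 mm (the lid stands 0.1 to 0.75 rad past touching), and the lid is released and at rest (value of joint seal between 0.00025 and 0.0019 m and angular speed of lid below 0.05 rad/s).
It fails at once if the lid is overtightened (seal squeezed over 1.9 mm, the lid over 0.75 rad past touching) (value of joint seal above 0.0019 m).
It fails at once if the pedal wrench is moved over 15 mm (distance of pedal_wrench from where it was at the start of the episode above 0.015 m).
It fails at once if the reflector is moved over 15 mm (distance of reflector from where it was at the start of the episode above 0.015 m).
It fails at once if the handlebar grip is moved over 15 mm (distance of bar_grip from where it was at the start of the episode above 0.015 m).
It also fails if it takes over 67 s, if anything falls off the work surface, if the arm or the gripper's body presses on something with over 40 N, if the wrist force passes 120 N, or if a joint passes its speed limit or range.

## Working session

There is one attempt and no reset: what is moved stays moved. The work goes in short steps, Python scripts to look and compute and a tool call to move; the robot and the scene stay as the last step left them, time stands still between calls to the robot, and variables do not carry over. Pictures are saved under pics/ and viewed, and the job is handed in when it is done.

Besides the shell and the picture viewer there is one more tool, called after "Emit:" as name(argument=value, ...), one argument or row to a line, values as JSON. step_arm: Moves the arm, as the interface text tells. Its arguments: {"type":"object","properties":{"series":{"type":"array"},"grip":{"type":"number"}},"required":["series"]}

```bash
mkdir -p pics; python3 - <<'E'
from plant import state,grab_frame
import cv2,numpy as np,pickle
s=state()
for k,v in s.items(): print(k,np.round(v,4))
for n in("scene","top"):
    f=grab_frame(n); pickle.dump(f,open(f"{n}0.pkl","wb"))
    cv2.imwrite(f"pics/{n}0.png",f["frame"][...,::-1])
    print(n,f["camera_matrix"],f["position"],f["orientation"],[k for k in f])
E
```

```text
time_s 0.0
q [ 1.2633  0.3118  0.014   1.5131 -0.0044  1.3192 -0.0272]
joint_vel [-0.0006 -0.0018 -0.0005 -0.0004  0.0018  0.0007 -0.0003]
joint_torque [-1.00000e-04 -3.79909e+01  1.46000e-01 -2.30590e+01  1.22000e-02
  1.37000e-02 -0.00000e+00]
position [ 0.1443 -0.53    0.2302]
eef_rot [-0.2785  2.0821 -2.0772]
contact_force [ 0.62   -0.1097 -0.2442]
ft_torque [-0.0104 -0.0328  0.0489]
opening 0.0851
scene [[535.09914278   0.         315.02797552]
 [  0.         535.09914278 236.88014834]
 [  0.           0.           1.        ]] [1.01587941 0.83715946 0.97642077] [0.31435756 1.0902741  2.35227191] ['frame', 'camera_matrix', 'position', 'orientation']
top [[569.34638653   0.         318.1595574 ]
 [  0.         569.34638653 236.23126963]
 [  0.           0.           1.        ]] [ 0.3241854  -0.00366852  1.46829443] [ 0.11468248 -0.09278566 -1.55888211] ['frame', 'camera_matrix', 'position', 'orientation']
```

View pics/scene0.png

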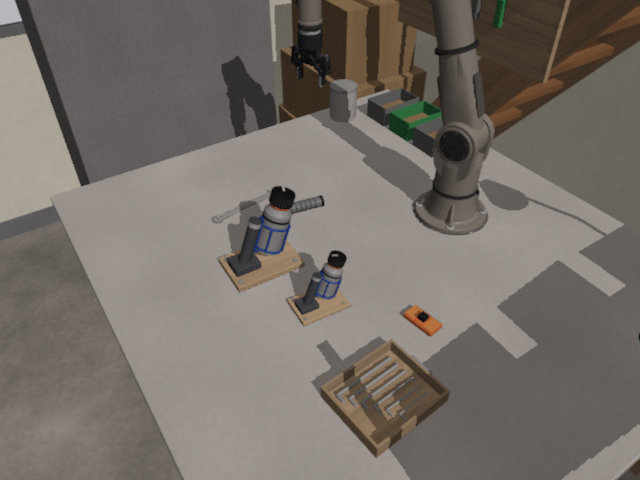

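View pics/top0.png

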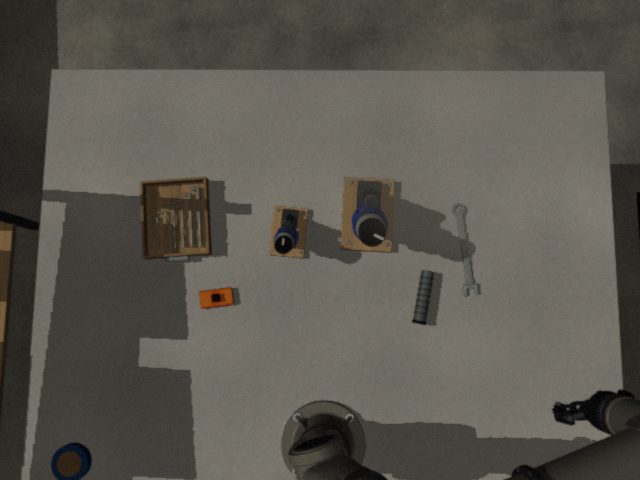

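```bash
cat > h.py <<'E'
import numpy as np,cv2,pickle
from scipy.spatial.transform import Rotation as R
def ray(f,u,v):
    K=f["camera_matrix"];p=np.linalg.solve(K,[u,v,1.]);d=R.from_rotvec(f["orientation"]).apply([p[0],-p[1],-p[2]])
    return np.array(f["position"]),d/np.linalg.norm(d)
def plane(f,u,v,z):
    o,d=ray(f,u,v);return o+d*(z-o[2])/d[2]
def proj(f,P):
    p=R.from_rotvec(f["orientation"]).inv().apply(np.atleast_2d(P)-f["position"]);p=p*[1,-1,-1]
    q=(f["camera_matrix"]@p.T).T;return q[:,:2]/q[:,2:]
def tri(f,a,g,b):
    o1,d1=ray(f,*a);o2,d2=ray(g,*b)
    t=np.linalg.lstsq(np.c_[d1,-d2],o2-o1,rcond=None)[0];p,q=o1+t[0]*d1,o2+t[1]*d2
    return (p+q)/2,np.linalg.norm(p-q)
E
python3 - <<'E'
import pickle,cv2,numpy as np
from h import *
S=pickle.load(open("scene0.pkl","rb"));T=pickle.load(open("top0.pkl","rb"))
a=cv2.resize(S["frame"][180:280,215:315],None,fx=4,fy=4,interpolation=cv2.INTER_CUBIC)
b=cv2.resize(T["frame"][165:265,325:425],None,fx=4,fy=4,interpolation=cv2.INTER_CUBIC)
im=np.clip(np.hstack([a,b])*1.3,0,255).astype(np.uint8)
cv2.imwrite("pics/crop0.png",im[...,::-1])
for n,c in (("big",[(345,177),(394,179),(393,251),(341,248)]),("small",[(276,206),(308,207),(305,258),(270,257)])):
    P=[plane(T,u,v,.018)[:2] for u,v in c]; print(n,np.round(P,3).tolist(),[round(float(np.linalg.norm(P[i]-P[i-1])),3) for i in range(4)])
E
```

```text
big [[0.673, -0.051], [0.669, -0.178], [0.481, -0.174], [0.487, -0.041]] [0.186, 0.127, 0.188, 0.133]
small [[0.595, 0.128], [0.593, 0.045], [0.461, 0.051], [0.462, 0.14]] [0.133, 0.083, 0.133, 0.09]
```

View pics/crop0.png

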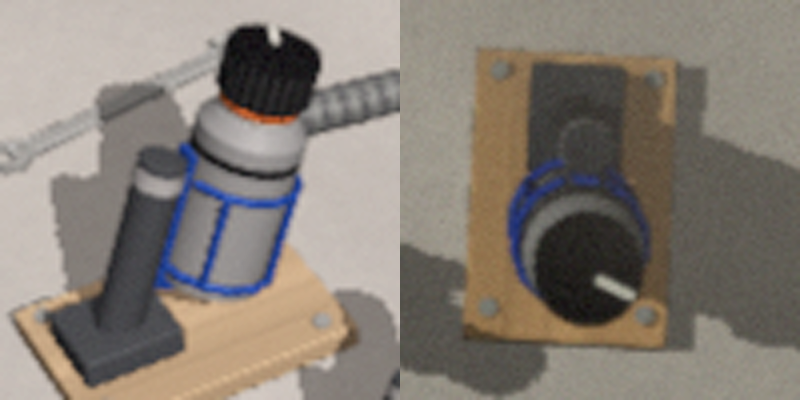

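```bash
cat > loc.py <<'E'
from h import *
def lid(S,T,save):
    out=[];ims=[]
    for f,(x0,y0,x1,y1) in((S,(262,178,305,222)),(T,(352,212,392,252))):
        c=f["frame"][y0:y1,x0:x1]
        c4=cv2.resize(c,None,fx=8,fy=8,interpolation=cv2.INTER_CUBIC)
        c4=cv2.GaussianBlur(c4,(0,0),2)
        hsv=cv2.cvtColor(c4,cv2.COLOR_RGB2HSV)
        m=((c4.max(2)<62)).astype(np.uint8)*255
        m=cv2.morphologyEx(m,cv2.MORPH_OPEN,np.ones((25,25)))
        n,l,st,ce=cv2.connectedComponentsWithStats(m)
        k=1+np.argmax(st[1:,4]); m=(l==k).astype(np.uint8)*255
        cs,_=cv2.findContours(m,0,2);h=cv2.convexHull(max(cs,key=cv2.contourArea))
        M=cv2.moments(h);u,v=M['m10']/M['m00'],M['m01']/M['m00']
        v4=c4.copy();v4=np.clip(v4*1.6,0,255).astype(np.uint8);cv2.polylines(v4,[h],True,(0,255,0),1);cv2.circle(v4,(int(u),int(v)),3,(255,0,0),-1)
        ims.append(cv2.resize(v4,(360,360)))
        out.append(((u+.5)/8-.5+x0,(v+.5)/8-.5+y0)); print(out[-1],st[k])
    cv2.imwrite(save,np.hstack(ims)[...,::-1]);
    P,e=tri(S,out[0],T,out[1]);print("P",P,"gap",e);return P
E
python3 - <<'E'
from loc import *
S=pickle.load(open("scene0.pkl","rb"));T=pickle.load(open("top0.pkl","rb"))
P=lid(S,T,"pics/lid0.png")
yaw=-.037
a=np.array([-np.sin(.35)*np.cos(yaw),-np.sin(.35)*np.sin(yaw),np.cos(.35)])
base=P-a*(.1515);print("base",base,a)
E
```

```text
(281.66387413589615, 197.47604673573684) [   63    70   199   177 27633]
(373.06165454568026, 229.84233429627344) [   51    17   236   257 42749]
P [ 0.50652752 -0.1069278   0.1953491 ] gap 0.006126192942820879
base [ 0.55844098 -0.10884947  0.05303414] [-0.34266312  0.01268432  0.93937271]
```

View pics/lid0.png

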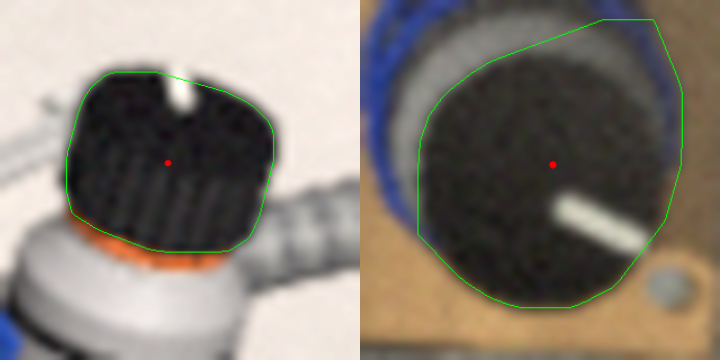

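```bash
sed -i 's/c4.max(2)<62/c4.max(2)<(62 if f is S else 44)/' loc.py
python3 - <<'E'
from loc import *
S=pickle.load(open("scene0.pkl","rb"));T=pickle.load(open("top0.pkl","rb"))
P=lid(S,T,"pics/lid1.png")
for yaw in (-.037,):
    a=np.array([-np.sin(.35)*np.cos(yaw),-np.sin(.35)*np.sin(yaw),np.cos(.35)])
    print("base",P-a*(.1515))
    # project cylinder outline extents as check
    C=P-a*.017; e1=np.cross(a,[0,1,0]);e1/=np.linalg.norm(e1);e2=np.cross(a,e1)
    t=np.linspace(0,6.28,200)[:,None]
    pts=np.vstack([C+a*h+.03*(np.cos(t)*e1+np.sin(t)*e2) for h in(0,.034)])
    for f in(S,T):
        q=proj(f,pts);print(q.min(0),q.max(0))
    print(plane(T,373.06,231.8,P[2]))
E
```

```text
(281.66387413589615, 197.47604673573684) [   63    70   199   177 27633]
(371.6275271888352, 231.55060097817304) [   56    51   214   220 33864]
P [ 0.5046968  -0.10516646  0.19520911] gap 0.0011223005340220606
base [ 0.55661027 -0.10708813  0.05289414]
[267.92168864 185.45823205] [295.00381218 209.65094333]
[357.86313676 217.28985749] [385.47953705 246.4461524 ]
[ 0.50462068 -0.10871942  0.19520911]
```

View pics/lid1.png

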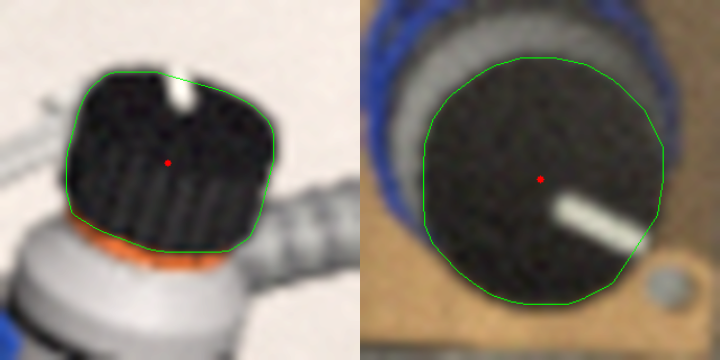

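```bash
cat > mv.py <<'E'
from h import *
from plant import state
yaw=-.037
A=np.array([-np.sin(.35)*np.cos(yaw),-np.sin(.35)*np.sin(yaw),np.cos(.35)])
G=np.array([.5045,-.1055,.1945])
R0=R.from_rotvec([-0.2785,2.0821,-2.0772])
Rb=R.from_rotvec([0,0,1.304-.205])*R0
y=Rb.apply([0,1,0]);c=np.cross(y,-A);Rb=R.from_rotvec(c/np.linalg.norm(c)*np.arccos(y@-A))*Rb
def rel(p,Rt,s=None):
    s=s or state();Rc=R.from_rotvec(s["eef_rot"])
    d=Rc.inv().apply(np.array(p)-s["position"])*100
    print("shift cm",np.round(d,2),"turn",np.round((Rc.inv()*Rt).as_rotvec(),3))
def st():
    s=state();Rc=R.from_rotvec(s["eef_rot"]);
    print("t",s["time_s"],"q",np.round(s["q"],3),"pos",np.round(s["position"],4),"F",np.round(s["contact_force"],1),"tau",np.round(s["ft_torque"],3),"tau.a",round(float(np.dot(s["ft_torque"],A)),3),"tq7",round(float(s["joint_torque"][6]),3),"open",round(float(s["opening"]),4))
    print("toolaxes rel: y.-A",Rc.apply([0,1,0])@-A, "radial off grip (tool cm)",np.round(Rc.inv().apply(G-s["position"])*100,2))
    return s
E
python3 - <<'E'
from mv import *
print(R0.as_matrix().round(3));print(Rb.as_matrix().round(3))
print(G+.1*A)
rel([.30,-.45,.32],R.from_rotvec([0,0,.6])*R0)
rel(G+.1*A,Rb)
E
```

```text
[[-0.965 -0.001  0.263]
 [-0.263  0.002 -0.965]
 [ 0.    -1.    -0.002]]
[[-0.194  0.343  0.919]
 [-0.979 -0.013 -0.202]
 [-0.058 -0.939  0.338]]
[ 0.47023369 -0.10423157  0.28843727]
shift cm [-17.12  -8.96  -3.65] turn [-0.    -0.6   -0.001]
shift cm [-42.64  -5.75 -32.53] turn [ 0.279 -1.087  0.241]
```

Emit:
step_arm(
  series=[-4, -6, -2, 0, -0.15, 0, -8, -9, -4, 0, -0.3, 0, -12, -9, -6, 0, -0.45, 0, -16, -9, -9, 0, -0.6, 0, -20, -9, -12, 0, -0.75, 0],
)

```text
time_s: 0.6
position: [0.2964, -0.3748, 0.3215]
eef_rot: [-0.897, 1.6, -1.602]
contact_force: [0.5, -1.6, 0.6]
opening: 0.0856
```

```bash
python3 - <<'E'
from mv import *
st();rel(G+.1*A,Rb)
E
```

```text
t 0.6 q [ 1.056  0.137 -0.218  1.514  0.029  1.493  0.289] pos [ 0.2964 -0.3748  0.3215] F [ 0.5 -1.6  0.6] tau [-0.057 -0.074  0.014] tau.a 0.032 tq7 -0.373 open 0.0856
toolaxes rel: y.-A 0.939726839419576 radial off grip (tool cm) [-33.84  12.69   3.68]
shift cm [-32.15   3.29   0.71] turn [ 0.33  -0.339  0.118]
```

Emit:
step_arm(
  series=[-7, 1, 0, 0.07, -0.07, 0.02, -14, 1.5, 0, 0.14, -0.14, 0.05, -21, 2, 0.5, 0.21, -0.2, 0.08, -28, 3, 0.5, 0.28, -0.3, 0.1, -32.1, 3.3, 0.7, 0.33, -0.34, 0.12],
)

```text
time_s: 1.1
position: [0.4298, -0.1657, 0.2945]
eef_rot: [-0.823, 1.098, -1.485]
contact_force: [0.2, -1.6, 1.2]
opening: 0.0853
```

```bash
python3 - <<'E'
from mv import *
st();rel(G+.1*A,Rb)
E
```

```text
t 1.1 q [ 0.905 -0.137 -0.407  1.893 -0.236  1.068  0.366] pos [ 0.4298 -0.1657  0.2945] F [ 0.2 -1.6  1.2] tau [-0.014  0.255  0.049] tau.a 0.054 tq7 0.576 open 0.0853
toolaxes rel: y.-A 0.999999346155232 radial off grip (tool cm) [-6.76 11.89  2.23]
shift cm [-6.77  1.89  2.23] turn [-0.001 -0.004 -0.001]
```

Emit:
step_arm(
  series=[0, 0, 0, 0, 0, 0],
)

```text
time_s: 1.2
position: [0.4307, -0.1596, 0.2937]
eef_rot: [-0.828, 1.096, -1.473]
contact_force: [-0.3, -1.1, 0.4]
opening: 0.0855
```

```bash
python3 - <<'E'
from mv import *
st();rel(G+.1*A,Rb)
E
```

```text
t 1.2 q [ 0.902 -0.137 -0.414  1.894 -0.238  1.071  0.365] pos [ 0.4307 -0.1596  0.2937] F [-0.3 -1.1  0.4] tau [-0.002  0.42   0.008] tau.a 0.014 tq7 -0.106 open 0.0855
toolaxes rel: y.-A 0.9999739177558407 radial off grip (tool cm) [-6.07 11.81  2.41]
shift cm [-6.13  1.81  2.37] turn [ 0.003  0.005 -0.006]
```

Emit:
step_arm(
  series=[-3, 1, 1.2, 0, -0.14, 0, -6.1, 1.8, 2.4, 0, -0.28, 0, -6.1, 1.8, 2.4, 0, -0.42, 0, -6.1, 1.8, 2.4, 0, -0.56, 0, -6.1, 1.8, 2.4, 0, -0.7, 0],
)

```text
time_s: 1.7
position: [0.4699, -0.1129, 0.2894]
eef_rot: [-1.221, 0.566, -1.051]
contact_force: [-0.4, -0.0, 0.4]
opening: 0.0856
```

Emit:
step_arm(
  series=[0, 0, 0, 0, -0.14, 0, 0, 0, 0, 0, -0.28, 0, 0, 0, 0, 0, -0.42, 0, 0, 0, 0, 0, -0.56, 0, 0, 0, 0, 0, -0.7, 0],
)

```text
time_s: 2.2
position: [0.4698, -0.1133, 0.2895]
eef_rot: [-1.48, 0.021, -0.56]
contact_force: [0.4, 0.3, 0.1]
opening: 0.0853
```

```bash
python3 - <<'E'
from mv import *
s=st();rel(G+.1*A,R.from_rotvec(s["eef_rot"]))
E
```

```text
t 2.2 q [ 0.734 -0.093 -0.433  1.868 -0.149  1.025  1.547] pos [ 0.4698 -0.1133  0.2895] F [0.4 0.3 0.1] tau [-0.009  0.399 -0.008] tau.a 0.0 tq7 -1.141 open 0.0853
toolaxes rel: y.-A 0.9999974512944638 radial off grip (tool cm) [-0.31 10.1   0.85]
shift cm [-0.33  0.1   0.85] turn [0. 0. 0.]
```

Emit:
step_arm(
  series=[0, 0, 0, 0, -0.14, 0, 0, 0, 0, 0, -0.28, 0, 0, 0, 0, 0, -0.42, 0, 0, 0, 0, 0, -0.56, 0, 0, 0, 0, 0, -0.7, 0],
)

```text
time_s: 2.7
position: [0.4698, -0.1133, 0.2895]
eef_rot: [-1.607, -0.524, -0.018]
contact_force: [-0.6, 0.0, 1.0]
opening: 0.0853
```

Emit:
step_arm(
  series=[0, 0, 0, 0, 0, 0, 0, 0, 0, 0, 0, 0],
)

```text
time_s: 2.9
position: [0.4701, -0.1131, 0.2897]
eef_rot: [-1.606, -0.518, -0.026]
contact_force: [0.2, -0.5, 0.1]
opening: 0.0854
```

```bash
python3 - <<'E'
from mv import *
import pickle
s=st();Rc=R.from_rotvec(s["eef_rot"]);print(Rc.as_matrix().round(3));y=Rc.apply([0,1,0]);c=np.cross(y,-A);print("tilt err tool",Rc.inv().apply(c))
rel(G+.1*A,R.from_rotvec(c)*Rc)
from plant import grab_frame
for n in("scene","top"):
    f=grab_frame(n); pickle.dump(f,open(f"{n}1.pkl","wb"))
    cv2.imwrite(f"pics/{n}1.png",f["frame"][...,::-1])
E
```

```text
t 2.9 q [ 0.684 -0.092 -0.388  1.869 -0.143  1.024  2.232] pos [ 0.4701 -0.1131  0.2897] F [ 0.2 -0.5  0.1] tau [0.066 0.397 0.008] tau.a -0.01 tq7 0.033 open 0.0854
toolaxes rel: y.-A 0.9999985395515296 radial off grip (tool cm) [ 0.26 10.11  0.84]
[[ 0.894  0.341 -0.289]
 [ 0.311 -0.012  0.95 ]
 [ 0.321 -0.94  -0.117]]
tilt err tool [-1.37650739e-03  3.00299380e-19 -1.01297691e-03]
shift cm [0.25 0.11 0.86] turn [-0.001  0.    -0.001]
```

View pics/scene1.png

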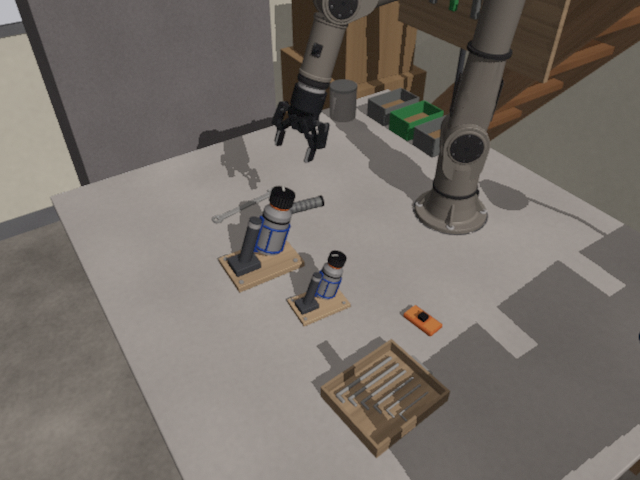

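View pics/top1.png

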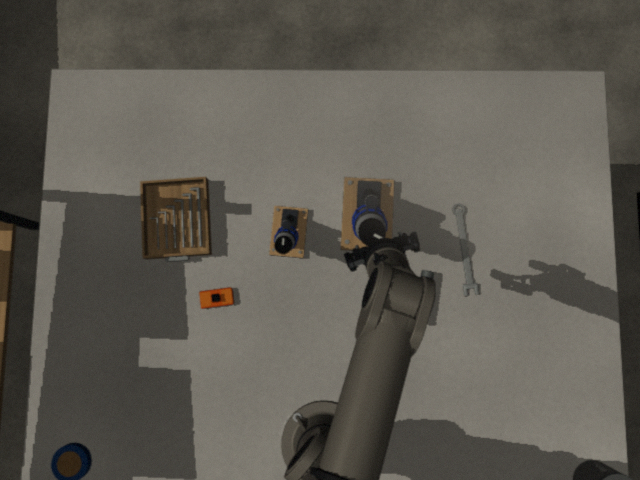

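Emit:
step_arm(
  series=[0.25, 1, 0.86, 0, 0, 0, 0.25, 3, 0.86, 0, 0, 0, 0.25, 5, 0.86, 0, 0, 0, 0.25, 7, 0.86, 0, 0, 0, 0.25, 7, 0.86, 0, 0, 0],
)

```text
time_s: 3.5
position: [0.4921, -0.1032, 0.2203]
eef_rot: [-1.603, -0.517, -0.018]
contact_force: [-0.6, -0.1, -0.9]
opening: 0.0855
```

```bash
python3 - <<'E'
from mv import *
from plant import grab_frame
s=st()
ims=[]
for n,(x,y) in(("scene",(282,185)),("top",(375,235))):
    f=grab_frame(n); pickle.dump(f,open(f"{n}2.pkl","wb"))
    ims.append(cv2.resize(f["frame"][y-50:y+50,x-50:x+50],None,fx=4,fy=4,interpolation=cv2.INTER_CUBIC))
cv2.imwrite("pics/c2.png",np.clip(np.hstack(ims)*1.5,0,255).astype(np.uint8)[...,::-1])
E
```

```text
t 3.5 q [ 0.657  0.006 -0.435  1.956 -0.085  0.846  2.157] pos [ 0.4921 -0.1032  0.2203] F [-0.6 -0.1 -0.9] tau [ 0.091  0.378 -0.076] tau.a -0.098 tq7 -0.086 open 0.0855
toolaxes rel: y.-A 0.9999652241791335 radial off grip (tool cm) [ 0.22  2.85 -0.29]
```

View pics/c2.png

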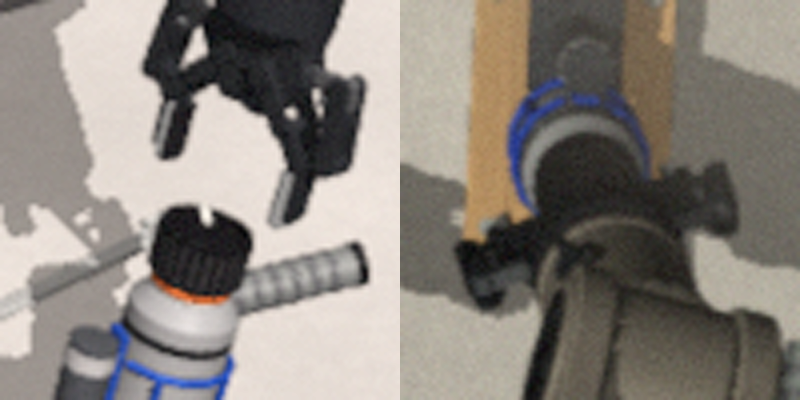

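```bash
python3 - <<'E'
from mv import *
s=state();Rc=R.from_rotvec(s["eef_rot"])
p=np.array(s["position"])
ims=[]
for n,(x,y) in(("scene",(282,185)),("top",(375,235))):
    f=pickle.load(open(f"{n}2.pkl","rb"))
    c=np.clip(cv2.resize(f["frame"][y-50:y+50,x-50:x+50],None,fx=4,fy=4,interpolation=cv2.INTER_CUBIC)*1.5,0,255).astype(np.uint8)
    pts=[p+Rc.apply([dx,-.013,dz]) for dz in(-.0425,.0425) for dx in(-.011,.011)]+[G+A*.015,G-A*.019,G+A*.015+.03*np.array([0,1,0]),G+A*.015-.03*np.array([0,1,0])]
    for i,q in enumerate(proj(f,pts)):
        u=(q-[x-50,y-50]+.5)*4; cv2.circle(c,tuple(int(k) for k in u),3,(255,0,0) if i<4 else (0,255,0),-1)
    ims.append(c)
cv2.imwrite("pics/c2b.png",np.hstack(ims)[...,::-1])
E
```

```text
(no output)
```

View pics/c2b.png

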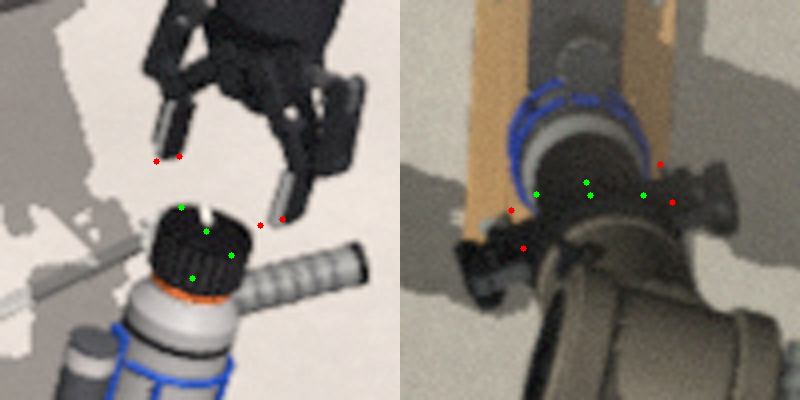

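Emit:
step_arm(
  series=[0, 0, 0, 0, 0, 0, 0, 0, 0, 0, 0, 0],
)

```text
time_s: 3.8
position: [0.4946, -0.105, 0.2253]
eef_rot: [-1.608, -0.523, -0.025]
contact_force: [0.9, 0.4, -0.0]
opening: 0.0856
```

```bash
python3 - <<'E'
from mv import *
s=st();Rc=R.from_rotvec(s["eef_rot"]);y=Rc.apply([0,1,0]);c=np.cross(y,-A)
rel(G-.023*A,R.from_rotvec(c)*Rc)
E
```

```text
t 3.8 q [ 6.580e-01  1.000e-03 -4.330e-01  1.950e+00 -8.500e-02  8.470e-01
  2.158e+00] pos [ 0.4946 -0.105   0.2253] F [ 0.9  0.4 -0. ] tau [ 0.024  0.314 -0.003] tau.a -0.008 tq7 -0.002 open 0.0856
toolaxes rel: y.-A 0.9999988162973558 radial off grip (tool cm) [-0.12  3.23  0.03]
shift cm [-0.13  5.53  0.03] turn [ 0.    -0.     0.001]
```

Emit:
step_arm(
  series=[-0.1, 1.5, 0, 0, 0, 0, -0.1, 3, 0, 0, 0, 0, -0.1, 4.5, 0, 0, 0, 0, -0.1, 5.4, 0, 0, 0, 0, -0.1, 5.4, 0, 0, 0, 0],
)

```text
time_s: 4.3
position: [0.5111, -0.1056, 0.1722]
eef_rot: [-1.606, -0.52, -0.022]
contact_force: [-0.6, -0.8, -0.0]
opening: 0.0854
```

Emit:
step_arm(
  series=[0, 0, 0, 0, 0, 0, 0, 0, 0, 0, 0, 0],
)

```text
time_s: 4.5
position: [0.5121, -0.106, 0.174]
eef_rot: [-1.608, -0.523, -0.025]
contact_force: [0.3, 0.3, -0.4]
opening: 0.0853
```

```bash
python3 - <<'E'
from mv import *
from plant import grab_frame
s=st();Rc=R.from_rotvec(s["eef_rot"]);y=Rc.apply([0,1,0]);c=np.cross(y,-A)
rel(G-.023*A,R.from_rotvec(c)*Rc)
ims=[]
for n,(x,y) in(("scene",(282,185)),("top",(375,235))):
    f=grab_frame(n); pickle.dump(f,open(f"{n}3.pkl","wb"))
    ims.append(cv2.resize(f["frame"][y-50:y+50,x-50:x+50],None,fx=4,fy=4,interpolation=cv2.INTER_CUBIC))
cv2.imwrite("pics/c3.png",np.clip(np.hstack(ims)*1.5,0,255).astype(np.uint8)[...,::-1])
st()
E
```

```text
t 4.5 q [ 0.633  0.095 -0.444  1.995 -0.022  0.713  2.1  ] pos [ 0.5121 -0.106   0.174 ] F [ 0.3  0.3 -0.4] tau [0.006 0.328 0.003] tau.a 0.005 tq7 0.001 open 0.0853
toolaxes rel: y.-A 0.9999993203861587 radial off grip (tool cm) [-0.   -2.19  0.03]
shift cm [-0.01  0.11  0.03] turn [0.    0.    0.001]
t 4.6 q [ 0.633  0.095 -0.444  1.995 -0.022  0.713  2.1  ] pos [ 0.512  -0.106   0.1739] F [-0.4  0.4  0.1] tau [ 0.033  0.363 -0.056] tau.a -0.059 tq7 0.001 open 0.0852
toolaxes rel: y.-A 0.9999995384450353 radial off grip (tool cm) [ 0.01 -2.2   0.02]
```

View pics/c3.png

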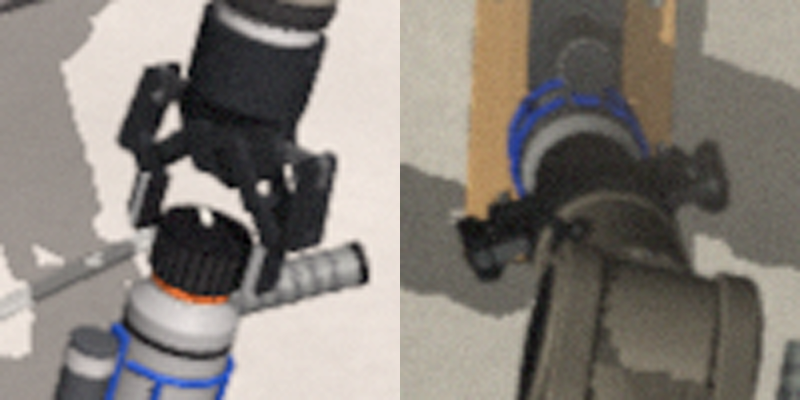

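Emit:
step_arm(
  series=[0, 0, 0, 0, 0, 0, 0, 0, 0, 0, 0, 0, 0, 0, 0, 0, 0, 0],
  grip=1,
)

```text
time_s: 4.9
position: [0.5117, -0.1064, 0.1738]
eef_rot: [-1.608, -0.522, -0.024]
contact_force: [-2.8, -0.3, 5.0]
opening: 0.0586
```

```bash
python3 - <<'E'
from mv import *
s=st();print(R.from_rotvec(s["eef_rot"]).inv().apply(s["contact_force"]))
E
```

```text
t 4.9 q [ 0.633  0.095 -0.444  1.995 -0.021  0.714  2.099] pos [ 0.5117 -0.1064  0.1738] F [-2.8 -0.3  5. ] tau [-0.203  0.606  0.005] tau.a 0.082 tq7 -0.017 open 0.0586
toolaxes rel: y.-A 0.9999999120293779 radial off grip (tool cm) [ 0.05 -2.19  0.05]
[-1.00127175 -5.66441209 -0.04030677]
```

Emit:
step_arm(
  series=[0, 0, 0, 0, 0.08, 0, 0, 0, 0, 0, 0.16, 0, 0, 0, 0, 0, 0.24, 0, 0, 0, 0, 0, 0.32, 0, 0, 0, 0, 0, 0.4, 0],
)

```text
time_s: 5.4
position: [0.5118, -0.1069, 0.1739]
eef_rot: [-1.551, -0.208, -0.342]
contact_force: [-3.0, -1.2, 3.6]
opening: 0.0586
```

```bash
cat > t.py <<'E'
from mv import *
from plant import grab_frame
s=st();print("Ftool",R.from_rotvec(s["eef_rot"]).inv().apply(s["contact_force"]).round(1),"tau tool",R.from_rotvec(s["eef_rot"]).inv().apply(s["ft_torque"]).round(3))
E
python3 t.py
```

```text
t 5.4 q [ 0.6    0.093 -0.409  1.996 -0.027  0.714  1.702] pos [ 0.5118 -0.1069  0.1739] F [-3.  -1.2  3.6] tau [-0.429  0.643 -0.065] tau.a 0.095 tq7 0.579 open 0.0586
toolaxes rel: y.-A 0.9999993512879257 radial off grip (tool cm) [ 0.01 -2.19  0.11]
Ftool [-1.5 -4.4 -1.4] tau tool [-0.478 -0.095  0.604]
```

Emit:
step_arm(
  series=[0, 0, 0, 0, 0.1, 0, 0, 0, 0, 0, 0.2, 0, 0, 0, 0, 0, 0.3, 0, 0, 0, 0, 0, 0.4, 0, 0, 0, 0, 0, 0.5, 0],
)

```text
time_s: 5.9
position: [0.5116, -0.1076, 0.1738]
eef_rot: [-1.418, 0.183, -0.715]
contact_force: [-2.3, -2.0, 3.9]
opening: 0.0588
```

```bash
cat >> t.py <<'E'
import sys
if len(sys.argv)>1:
  ims=[]
  for n,(x,y) in(("scene",(282,185)),("top",(375,235))):
    f=grab_frame(n)
    ims.append(cv2.resize(f["frame"][y-50:y+50,x-50:x+50],None,fx=4,fy=4,interpolation=cv2.INTER_CUBIC))
  cv2.imwrite(sys.argv[1],np.clip(np.hstack(ims)*1.5,0,255).astype(np.uint8)[...,::-1])
  st()
E
python3 t.py pics/c4.png
```

```text
t 5.9 q [ 0.562  0.09  -0.366  1.998 -0.034  0.714  1.208] pos [ 0.5116 -0.1076  0.1738] F [-2.3 -2.   3.9] tau [-0.525  0.672 -0.131] tau.a 0.065 tq7 0.739 open 0.0588
toolaxes rel: y.-A 0.9999984489945596 radial off grip (tool cm) [-0.06 -2.19  0.17]
Ftool [ 0.4 -4.4 -2.2] tau tool [-0.819 -0.067  0.262]
t 6.0 q [ 0.562  0.09  -0.366  1.998 -0.035  0.714  1.212] pos [ 0.5116 -0.1075  0.1738] F [-3.6 -3.3  5.8] tau [-0.564  0.806 -0.244] tau.a -0.026 tq7 -0.375 open 0.0587
toolaxes rel: y.-A 0.9999986872122891 radial off grip (tool cm) [-0.06 -2.19  0.17]
```

View pics/c4.png

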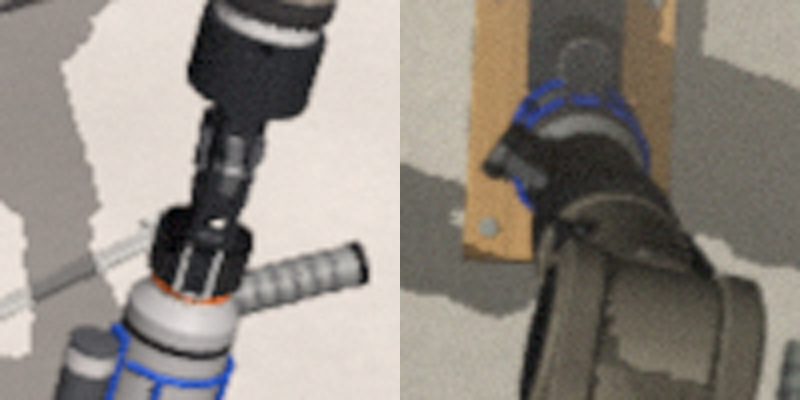

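Emit:
step_arm(
  series=[0, 0, 0, 0, 0.1, 0, 0, 0, 0, 0, 0.2, 0, 0, 0, 0, 0, 0.3, 0, 0, 0, 0, 0, 0.4, 0, 0, 0, 0, 0, 0.5, 0],
)

```text
time_s: 6.5
position: [0.5111, -0.108, 0.1736]
eef_rot: [-1.218, 0.571, -1.06]
contact_force: [-4.4, -3.3, 6.1]
opening: 0.0584
```

```bash
python3 t.py
```

```text
t 6.5 q [ 0.524  0.088 -0.326  1.999 -0.041  0.714  0.716] pos [ 0.5111 -0.108   0.1736] F [-4.4 -3.3  6.1] tau [-0.732  0.99  -0.186] tau.a 0.089 tq7 0.738 open 0.0584
toolaxes rel: y.-A 0.9999975278024914 radial off grip (tool cm) [-0.15 -2.19  0.18]
Ftool [ 2.1 -7.2 -3.4] tau tool [-1.225 -0.09  -0.2  ]
```

Emit:
step_arm(
  series=[0, 0, 0, 0, 0.08, 0, 0, 0, 0, 0, 0.16, 0, 0, 0, 0, 0, 0.24, 0, 0, 0, 0, 0, 0.3, 0],
)

```text
time_s: 6.9
position: [0.5108, -0.1081, 0.1735]
eef_rot: [-1.067, 0.8, -1.252]
contact_force: [-5.6, -3.4, 7.4]
opening: 0.0588
```

```bash
python3 t.py
```

```text
t 6.9 q [ 0.503  0.087 -0.302  2.    -0.045  0.715  0.421] pos [ 0.5108 -0.1081  0.1735] F [-5.6 -3.4  7.4] tau [-0.774  1.07  -0.241] tau.a 0.053 tq7 0.345 open 0.0588
toolaxes rel: y.-A 0.999996712184767 radial off grip (tool cm) [-0.19 -2.2   0.17]
Ftool [ 3.  -8.8 -3.3] tau tool [-1.202 -0.054 -0.594]
```

Emit:
step_arm(
  series=[0, 0, 0, 0, 0.05, 0, 0, 0, 0, 0, 0.1, 0, 0, 0, 0, 0, 0.15, 0],
)

```text
time_s: 7.2
position: [0.5106, -0.1081, 0.1734]
eef_rot: [-0.982, 0.914, -1.343]
contact_force: [-5.6, -3.5, 6.3]
opening: 0.0589
```

```bash
python3 t.py
```

```text
t 7.2 q [ 0.492  0.086 -0.291  2.001 -0.047  0.715  0.274] pos [ 0.5106 -0.1081  0.1734] F [-5.6 -3.5  6.3] tau [-0.794  1.096 -0.221] tau.a 0.079 tq7 0.337 open 0.0589
toolaxes rel: y.-A 0.9999962021282884 radial off grip (tool cm) [-0.22 -2.2   0.15]
Ftool [ 3.5 -7.8 -3.3] tau tool [-1.127 -0.08  -0.778]
```

Emit:
step_arm(
  series=[0, 0, 0, 0, 0.05, 0, 0, 0, 0, 0, 0.1, 0, 0, 0, 0, 0, 0.15, 0],
)

```text
time_s: 7.5
position: [0.5104, -0.1081, 0.1733]
eef_rot: [-0.89, 1.027, -1.431]
contact_force: [-6.6, -3.6, 6.9]
opening: 0.0588
```

```bash
python3 t.py
```

```text
t 7.5 q [ 0.481  0.085 -0.279  2.001 -0.049  0.716  0.125] pos [ 0.5104 -0.1081  0.1733] F [-6.6 -3.6  6.9] tau [-0.737  1.217 -0.244] tau.a 0.038 tq7 0.337 open 0.0588
toolaxes rel: y.-A 0.9999954274025092 radial off grip (tool cm) [-0.24 -2.2   0.14]
Ftool [ 4.1 -8.6 -3.4] tau tool [-1.124 -0.039 -0.905]
```

Emit:
step_arm(
  series=[0, 0, 0, 0, 0.05, 0, 0, 0, 0, 0, 0.1, 0, 0, 0, 0, 0, 0.15, 0],
)

```text
time_s: 7.8
position: [0.5102, -0.108, 0.1732]
eef_rot: [-0.792, 1.138, -1.515]
contact_force: [-7.8, -3.8, 7.8]
opening: 0.0588
```

```bash
python3 t.py pics/c5.png
```

```text
t 7.8 q [ 0.471  0.085 -0.268  2.002 -0.051  0.716 -0.023] pos [ 0.5102 -0.108   0.1732] F [-7.8 -3.8  7.8] tau [-0.721  1.247 -0.194] tau.a 0.081 tq7 0.338 open 0.0588
toolaxes rel: y.-A 0.9999945752303916 radial off grip (tool cm) [-0.26 -2.2   0.12]
Ftool [  5.  -10.   -3.5] tau tool [-1.012 -0.082 -1.039]
t 7.9 q [ 0.471  0.085 -0.268  2.002 -0.051  0.716 -0.022] pos [ 0.5102 -0.108   0.1732] F [-6.9 -3.7  7.4] tau [-0.757  1.227 -0.353] tau.a -0.057 tq7 -0.113 open 0.0592
toolaxes rel: y.-A 0.9999949423269597 radial off grip (tool cm) [-0.26 -2.2   0.12]
```

View pics/c5.png

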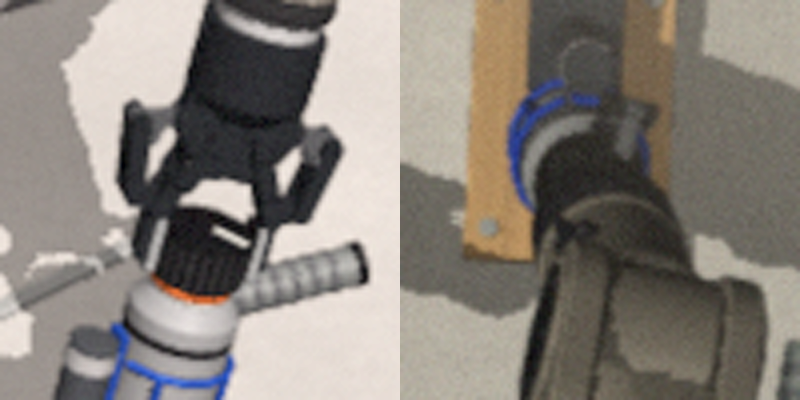

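Emit:
step_arm(
  series=[0, 0, 0, 0, 0.05, 0, 0, 0, 0, 0, 0.1, 0, 0, 0, 0, 0, 0.15, 0],
)

```text
time_s: 8.2
position: [0.51, -0.108, 0.1732]
eef_rot: [-0.687, 1.249, -1.596]
contact_force: [-8.2, -4.3, 7.5]
opening: 0.0591
```

```bash
python3 t.py
```

```text
t 8.2 q [ 0.46   0.084 -0.257  2.002 -0.053  0.716 -0.171] pos [ 0.51   -0.108   0.1732] F [-8.2 -4.3  7.5] tau [-0.729  1.343 -0.201] tau.a 0.078 tq7 0.339 open 0.0591
toolaxes rel: y.-A 0.9999937582559053 radial off grip (tool cm) [-0.28 -2.2   0.1 ]
Ftool [ 6.2 -9.8 -2.9] tau tool [-0.929 -0.079 -1.227]
```

Emit:
step_arm(
  series=[0, 0, 0, 0, 0.05, 0, 0, 0, 0, 0, 0.1, 0, 0, 0, 0, 0, 0.15, 0],
)

```text
time_s: 8.5
position: [0.51, -0.1079, 0.1731]
eef_rot: [-0.576, 1.357, -1.672]
contact_force: [-7.9, -3.3, 8.4]
opening: 0.0588
```

```bash
python3 t.py
```

```text
t 8.5 q [ 0.45   0.083 -0.246  2.002 -0.055  0.717 -0.32 ] pos [ 0.51   -0.1079  0.1731] F [-7.9 -3.3  8.4] tau [-0.619  1.258 -0.181] tau.a 0.058 tq7 0.339 open 0.0588
toolaxes rel: y.-A 0.9999933774074811 radial off grip (tool cm) [-0.29 -2.2   0.07]
Ftool [  5.4 -10.6  -2.1] tau tool [-0.723 -0.058 -1.214]
```

Emit:
step_arm(
  series=[0, 0, 0, 0, 0.05, 0, 0, 0, 0, 0, 0.1, 0, 0, 0, 0, 0, 0.15, 0],
)

```text
time_s: 8.8
position: [0.5098, -0.1077, 0.1731]
eef_rot: [-0.459, 1.464, -1.744]
contact_force: [-8.6, -2.6, 8.6]
opening: 0.0591
```

```bash
python3 t.py
```

```text
t 8.8 q [ 0.439  0.083 -0.235  2.003 -0.056  0.717 -0.468] pos [ 0.5098 -0.1077  0.1731] F [-8.6 -2.6  8.6] tau [-0.699  1.415 -0.178] tau.a 0.091 tq7 0.34 open 0.0591
toolaxes rel: y.-A 0.999992481420767 radial off grip (tool cm) [-0.3  -2.2   0.05]
Ftool [  5.4 -11.   -2.1] tau tool [-0.604 -0.09  -1.466]
```

Emit:
step_arm(
  series=[0, 0, 0, 0, 0.05, 0, 0, 0, 0, 0, 0.1, 0, 0, 0, 0, 0, 0.15, 0],
)

```text
time_s: 9.1
position: [0.5097, -0.1076, 0.173]
eef_rot: [-0.334, 1.568, -1.811]
contact_force: [-9.3, -2.6, 8.7]
opening: 0.0587
```

```bash
python3 t.py
```

```text
t 9.1 q [ 0.429  0.082 -0.224  2.003 -0.058  0.717 -0.617] pos [ 0.5097 -0.1076  0.173 ] F [-9.3 -2.6  8.7] tau [-0.567  1.495 -0.165] tau.a 0.058 tq7 0.341 open 0.0587
toolaxes rel: y.-A 0.9999917195212978 radial off grip (tool cm) [-0.3  -2.2   0.02]
Ftool [  6.2 -11.3  -1.7] tau tool [-0.528 -0.058 -1.517]
```

Turned 2.75 rad so far, still free.

Emit:
step_arm(
  series=[0, 0, 0, 0, 0.05, 0, 0, 0, 0, 0, 0.1, 0, 0, 0, 0, 0, 0.15, 0],
)

```text
time_s: 9.4
position: [0.5095, -0.1075, 0.173]
eef_rot: [-0.202, 1.67, -1.872]
contact_force: [-9.1, -3.5, 8.6]
opening: 0.0587
```

```bash
python3 t.py
```

```text
t 9.4 q [ 0.419  0.082 -0.213  2.004 -0.06   0.717 -0.765] pos [ 0.5095 -0.1075  0.173 ] F [-9.1 -3.5  8.6] tau [-0.57   1.488 -0.104] tau.a 0.116 tq7 0.342 open 0.0587
toolaxes rel: y.-A 0.9999907829082331 radial off grip (tool cm) [-0.31 -2.2  -0.01]
Ftool [  6.7 -11.1   0.1] tau tool [-0.306 -0.116 -1.563]
```

Emit:
step_arm(
  series=[0, 0, 0, 0, 0.05, 0, 0, 0, 0, 0, 0.1, 0, 0, 0, 0, 0, 0.15, 0],
)

```text
time_s: 9.7
position: [0.5094, -0.1073, 0.1729]
eef_rot: [-0.063, 1.769, -1.928]
contact_force: [-10.3, -1.1, 10.0]
opening: 0.0589
```

```bash
python3 t.py
```

```text
t 9.7 q [ 0.409  0.081 -0.203  2.004 -0.062  0.718 -0.914] pos [ 0.5094 -0.1073  0.1729] F [-10.3  -1.1  10. ] tau [-0.513  1.564 -0.187] tau.a 0.02 tq7 0.342 open 0.0589
toolaxes rel: y.-A 0.9999900826805626 radial off grip (tool cm) [-0.31 -2.2  -0.03]
Ftool [  6.3 -12.9  -1.3] tau tool [-0.124 -0.019 -1.652]
```

Emit:
step_arm(
  series=[0, 0, 0, 0, 0.05, 0, 0, 0, 0, 0, 0.1, 0, 0, 0, 0, 0, 0.15, 0],
)

```text
time_s: 10.0
position: [0.5094, -0.1071, 0.1729]
eef_rot: [0.084, 1.864, -1.978]
contact_force: [-9.3, -2.9, 9.8]
opening: 0.0587
```

```bash
python3 t.py
```

```text
t 10.0 q [ 0.398  0.081 -0.192  2.005 -0.064  0.718 -1.062] pos [ 0.5094 -0.1071  0.1729] F [-9.3 -2.9  9.8] tau [-0.412  1.517 -0.137] tau.a 0.032 tq7 0.343 open 0.0587
toolaxes rel: y.-A 0.999989879822411 radial off grip (tool cm) [-0.29 -2.2  -0.06]
Ftool [  6.  -12.3   1.5] tau tool [ 0.028 -0.031 -1.577]
```

Emit:
step_arm(
  series=[0, 0, 0, 0, 0.05, 0, 0, 0, 0, 0, 0.1, 0, 0, 0, 0, 0, 0.15, 0],
)

```text
time_s: 10.3
position: [0.5094, -0.1069, 0.1729]
eef_rot: [0.236, 1.955, -2.021]
contact_force: [-10.3, -1.7, 8.8]
opening: 0.0586
```

```bash
python3 t.py pics/c6.png
```

```text
t 10.3 q [ 0.388  0.08  -0.182  2.005 -0.065  0.718 -1.21 ] pos [ 0.5094 -0.1069  0.1729] F [-10.3  -1.7   8.8] tau [-0.527  1.585  0.169] tau.a 0.359 tq7 0.036 open 0.0586
toolaxes rel: y.-A 0.9999892454907261 radial off grip (tool cm) [-0.28 -2.2  -0.08]
Ftool [  6.9 -11.7   1.1] tau tool [ 0.259 -0.358 -1.62 ]
t 10.4 q [ 0.388  0.08  -0.182  2.005 -0.065  0.718 -1.209] pos [ 0.5093 -0.1069  0.1728] F [-9.9 -2.6  9.1] tau [-0.451  1.58  -0.06 ] tau.a 0.118 tq7 -0.297 open 0.0586
toolaxes rel: y.-A 0.9999887168343076 radial off grip (tool cm) [-0.29 -2.2  -0.08]
```

View pics/c6.png

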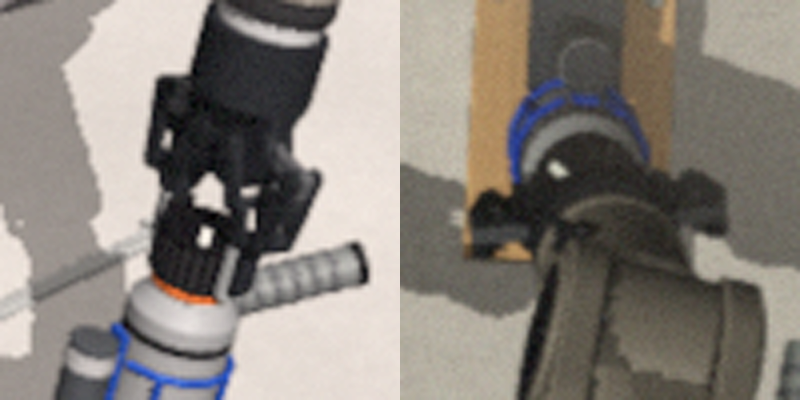

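Emit:
step_arm(
  series=[0, 0, 0, 0, 0.04, 0, 0, 0, 0, 0, 0.08, 0],
)

```text
time_s: 10.6
position: [0.5093, -0.1068, 0.1729]
eef_rot: [0.32, 2.002, -2.041]
contact_force: [-10.3, -1.4, 9.2]
opening: 0.059
```

```bash
python3 t.py
```

```text
t 10.6 q [ 0.383  0.08  -0.177  2.005 -0.066  0.718 -1.289] pos [ 0.5093 -0.1068  0.1729] F [-10.3  -1.4   9.2] tau [-0.581  1.617  0.327] tau.a 0.526 tq7 -0.156 open 0.059
toolaxes rel: y.-A 0.9999883850876475 radial off grip (tool cm) [-0.28 -2.2  -0.09]
Ftool [  6.7 -12.2   1.3] tau tool [ 0.382 -0.525 -1.624]
```

Emit:
step_arm(
  series=[0, 0, 0, 0, 0, 0, 0, 0, 0, 0, 0, 0],
)

```text
time_s: 10.8
position: [0.5093, -0.1068, 0.1729]
eef_rot: [0.32, 2.002, -2.04]
contact_force: [-10.3, -1.3, 9.3]
opening: 0.059
```

```bash
python3 t.py
```

```text
t 10.8 q [ 0.383  0.08  -0.177  2.005 -0.066  0.718 -1.288] pos [ 0.5093 -0.1068  0.1729] F [-10.3  -1.3   9.3] tau [-0.468  1.603  0.102] tau.a 0.276 tq7 -0.249 open 0.059
toolaxes rel: y.-A 0.9999890211061797 radial off grip (tool cm) [-0.28 -2.2  -0.09]
Ftool [  6.6 -12.2   1.2] tau tool [ 0.352 -0.275 -1.612]
```

Emit:
step_arm(
  series=[0, 0, 0, 0, 0, 0, 0, 0, 0, 0, 0, 0, 0, 0, 0, 0, 0, 0, 0, 0, 0, 0, 0, 0],
  grip=0,
)

```text
time_s: 11.2
position: [0.5118, -0.1054, 0.1728]
eef_rot: [0.325, 2.002, -2.036]
contact_force: [-0.4, -0.7, -0.8]
opening: 0.0855
```

```bash
python3 t.py
```

```text
t 11.2 q [ 0.382  0.082 -0.178  2.004 -0.068  0.713 -1.29 ] pos [ 0.5118 -0.1054  0.1728] F [-0.4 -0.7 -0.8] tau [ 0.036  0.39  -0.025] tau.a -0.031 tq7 0.004 open 0.0855
toolaxes rel: y.-A 0.9999989224963273 radial off grip (tool cm) [-0.06 -2.29  0.03]
Ftool [0.7 0.6 0.6] tau tool [-0.038  0.032 -0.389]
```

Released. I'll retreat along the axis and look.

Emit:
step_arm(
  series=[0, -1.5, 0, 0, 0, 0, 0, -4, 0, 0, 0, 0, 0, -7, 0, 0, 0, 0, 0, -10, 0, 0, 0, 0, 0, -12, 0, 0, 0, 0],
)

```text
time_s: 11.7
position: [0.4709, -0.1043, 0.2881]
eef_rot: [0.328, 1.999, -2.036]
contact_force: [0.4, -0.1, 0.2]
opening: 0.0854
```

Emit:
step_arm(
  series=[0, 0, 0, 0, 0, 0, 0, 0, 0, 0, 0, 0],
)

```text
time_s: 11.9
position: [0.4706, -0.1043, 0.2855]
eef_rot: [0.326, 2.002, -2.037]
contact_force: [0.0, 0.7, -0.5]
opening: 0.0854
```

```bash
python3 t.py pics/c7.png; python3 - <<'E'
from plant import grab_frame;import cv2
cv2.imwrite("pics/scene7.png",grab_frame("scene")["frame"][...,::-1])
E
```

```text
t 11.9 q [ 0.408 -0.097 -0.158  1.89  -0.104  1.008 -1.253] pos [ 0.4706 -0.1043  0.2855] F [ 0.   0.7 -0.5] tau [0.049 0.376 0.04 ] tau.a 0.026 tq7 0.002 open 0.0854
toolaxes rel: y.-A 0.9999995144493806 radial off grip (tool cm) [-0.07  9.71  0.01]
Ftool [ 0.1  0.5 -0.7] tau tool [-0.072 -0.025 -0.374]
t 12.0 q [ 0.408 -0.096 -0.158  1.891 -0.104  1.008 -1.253] pos [ 0.47  -0.104  0.284] F [-0.8  0.1  0.2] tau [0.074 0.306 0.009] tau.a -0.013 tq7 0.001 open 0.0853
toolaxes rel: y.-A 0.9999929575851723 radial off grip (tool cm) [-0.2   9.6   0.05]
```

View pics/c7.png

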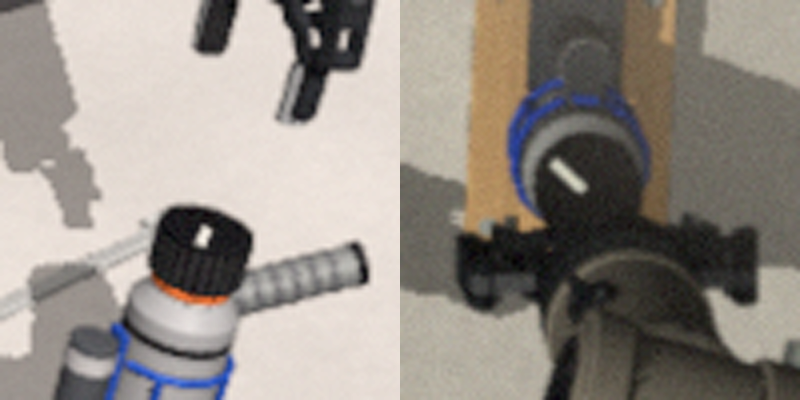

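View pics/scene7.png

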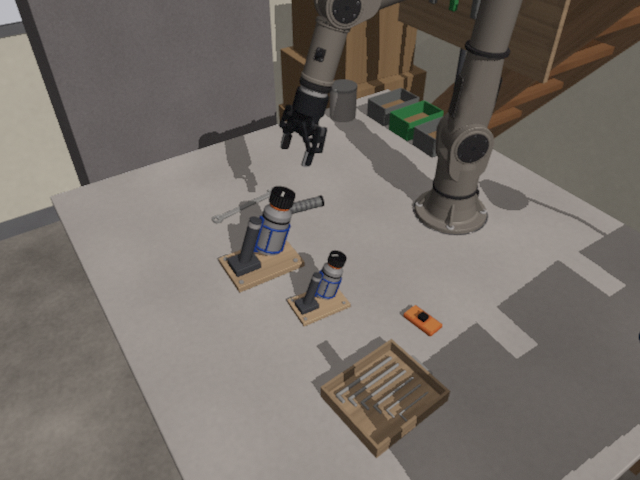

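```bash
python3 -c "
from plant import finish_job
print(finish_job())"
```

```text
the job is handed in; nothing more can be done
None
```

The black lid on the larger canister is screwed down snug and released, and the job is handed in. I picked that one because its board measured about 188 x 130 mm; the small look-alike's is about 133 x 87 mm.

- **Turning:** I turned the lid clockwise about 3.28 rad in one grasp, since the last joint had enough range that no regrasp was needed. Torque stayed around 0.06 N m, within sensor noise, until the seal touched between 3.05 and 3.2 rad.
- **Stopping torque:** I stopped about 0.1 to 0.2 rad past touching. The wrist sensor read 0.53 N m (noise about 0.05), slightly above the snug range of 0.4 to 0.5. My rough estimate from the last joint's torque was 0.48 N m, so the two readings disagree slightly. Holding still, the wrist read 0.28 N m, below the 0.4 to 0.5 range. Taken as 0.25 N m friction plus 1 N m per rad, the turning torques put the lid 0.2 to 0.3 rad past touching, well short of the 0.75 rad limit.
- **After release:** The gripper opened to 85 mm and the wrist force fell to about zero. The lid's stripe shows about 3.4 rad turned, which agrees with the 3.28 rad commanded within measuring error, so there was no visible slip or springback.
- **Bystanders:** In the last scene picture the wrench, reflector and handlebar grip look unmoved. I judged that by eye and did not measure it.

The clock was at about 12 s of the 67 s allowed.

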